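# Level the bookshop display shelf

### The arm

A 7-joint arm with a two-finger parallel gripper is mounted at the origin on the work surface. World frame = base frame: x ahead of the robot, y to its left, z up, the work surface at z = 0. Lengths are in m, angles in degrees, forces in N, time in s.
With the tool pointing down it reaches from about 0.4 to 0.875 m from the base axis. Payload 6.5 kg.
Tool frame: the origin (TCP) lies at the very end of the fingers, on their centre line; the grasp point (between the pads) lies 19 mm behind it; z points along the fingers, y is the direction in which the jaws open and shut (so a half turn about z gives the same grasp; the last joint's range is limited). The gripper opens to 88 mm and grips with 3 to 60 N. Pads are 18 mm wide; open, the fingers measure 123 mm over their backs; the gripper's body (75 mm by 187 mm) begins 45 mm behind the grasp point.
Start: joints at [61.524, 30.733, -0.252, 88.115, 0.149, 61.152, -4.079], TCP at [0.271, -0.591, 0.239] pointing down, gripper open.
Joint ranges: [-154.64, 154.64], [-21.42, 123.67], [-72.66, 72.17], [13.99, 137.28], [-74.86, 254.86], [10.95, 109.41], [-158.01, 158.01]. Speed limits (degrees/s): [136.94, 136.94, 180, 180, 180, 180, 180].

### API

Orientations are given as a 3x3 rotation matrix whose columns are the frame's x, y, z axes.
In Python, from bench import bot, eyes, sign_off gives the robot as it stands. The module is installed in compiled form; this text tells all that it offers.
- The arm moves only by the shell command python3 -m crank 'ROWS' [OPENING] [FORCE]. ROWS is JSON, a list of rows, each a list of 6 numbers: the shift along the tool's x, y, z in cm, then the turn, a rotation vector about the tool's x, y, z in degrees. A call has 1 to 20 rows; each row is the pose to reach, as a shift and turn from the pose measured when the call began, along the tool's axes at that moment; what a row does not reach only later rows make up. A row lasts 1/8 s, in which the tool goes at most 62.5 mm and 10.7 degrees, less where a joint would pass 70% of its speed; a pose out of reach is approached as far as the arm can. A call with a gripper value outside its range is refused whole. OPENING is the opening in per cent of the stroke, from 0 (shut) to 100 (fully open), set as the call begins (- or left out, the last holds). The fingers move at their own pace and stop on an object; FORCE is the grip in N (left out, the last holds). Time passes only in rows, so rows that repeat a pose let the fingers close. It gives the time, the measured TCP pose, the force and the opening at its end, in the units of the state.
- bot.sense(): the state, without advancing time (a new reading comes with each control period).
- eyes.grab_frame(name): name is "scene" or "top" or "wrist"; returns the picture (384x512x3 uint8, red, green, blue); there is no depth.
- eyes.calibration(name): a dict with "intrinsics" (3x3 intrinsics, pixels), "eye" and "rotation" of the camera in the world; the wrist camera has in their place "mount" (4x4, takes a point from camera to tool coordinates, whose origin is the TCP and whose axes are the flange's). Camera axes: x right, y up, looking along -z (the intrinsics and any distortion apply to the point x, -y, -z); pixel columns grow to the right and rows downward; lengths in m; the calibration is good to about 2 mm. A picture is of the moment at which its call begins: read the wrist's pose just before it. calibration takes no time and is no camera call.
- sign_off(): hands the job in, once; it reports no verdict.
The state is a dict: "clock": time; "joint_positions": joint angles; "qd": joint speeds; "joint_torque": joint torques, N m; "position": TCP position; "ee_rot": TCP orientation; "contact_force": force on the tool from outside, world axes, zero at the start; "torque": the same for the moment, N m; "finger_gap": finger opening in m.
Only numpy, scipy, OpenCV 4.12 (cv2) and the standard library are available. Lean on these libraries where they do the work, as an engineer would, in place of code of your own. Each camera call takes 0.05 s, during which the arm holds its last target.

### The job

Lay the yellow spirit level upright, vial on top, along the middle of the white tilting shelf and let go of it; then turn the black knob of the shelf's levelling foot until the bubble sits between the two black lines. Then press the level down onto the shelf with your fingers, firmly but not hard, and finish while still pressing, with the bubble still between the lines, so that a colleague can lock the foot. Leave the book, the tape roll and the pen cup where they are.

Things in the scene. Friction and masses are not known exactly. Their poses are not given: they have to be found in the camera images.
- level: Spirit level, a yellow bar 220 mm long (its x), 28 mm wide (its y), 50 mm tall (its z), 0.4 kg, with a red cap on its +x end and a black cap on its -x end. Origin: centre of its underside. On top, at the middle, is a green vial 70 mm long with a pale bubble 14 mm long and two black lines at 11.5 mm either side of the middle. It starts standing on its underside on the table.
- bubble (a joint): Position (m) of the bubble's middle along the level's x: 0 is centred, positive towards the red cap. The bubble floats to the higher end: 0.70 m per rad of slope (so 9.8 mm per rad of knob turn), and takes about 2.5 s to settle. It is between the lines when within 0.004 of 0.
- shelf_mid (a point): Middle of the top face of the white shelf board (130 mm deep along its x, 320 mm long along its y, about 120 mm above the table, red strip on the robot side). Its y points along the board to the hinged end; the levelling foot is at the other end. z is the board's upward normal. The board slopes along y by at most 0.035 rad and starts low at the foot's end.
- foot_knob_grip (a point): Grip point on the axis of the levelling foot's black knob, beside the shelf's low end. White-striped bar grip 42 mm long (its x), 14 mm thick (its y), from 23 mm below this point to 7 mm above; axes turn with the knob. Clockwise from above raises that end by 0.014 rad of slope per rad; level lies 1.2 to 2.4 rad clockwise of the start. Turning takes 0.12 N m; it stays where left.
- book_low: Green hardback book, 190 x 130 x 28 mm, lying on the table beyond the shelf. Leave alone.
- tape: Amber tape roll, 90 mm across, 24 mm high, on the table. Leave alone.
- pen_cup: Blue cup, 72 mm across, 95 mm high, on the table. Leave alone.
- unit: White frame fixed to the table, 150 mm deep (x), 440 mm long (y), carrying shelf and foot; origin under its middle. The foot post (80 x 72 mm, 126 mm tall, grey, knob on top) stands 190 mm to -y of it, the 110 mm hinge panel 195 mm to +y.
There are look-alikes about, which are no part of the job. Of the things that look like the level, take the one that is farthest to the robot's right at the start.

How it is judged:
By the outcome, as a careful person would: the job done as asked, in the order asked, and still so for the second after the job is handed in, while the arm keeps its last pose, push and grip.
It also fails if it takes over 72 s, if anything falls off the work surface, if the arm or the gripper's body presses on something with over 40 N, if the wrist force passes 120 N, or if a joint passes its speed limit or range.

## Working session

There is one attempt and no reset: what is moved stays moved. The work goes in short steps, Python scripts to look and compute and a shell command to move; the robot and the scene stay as the last step left them, time stands still between calls to the robot, and variables do not carry over. Pictures are saved under pics/ and viewed, and the job is handed in when it is done.

```bash
mkdir -p pics; python3 - <<'E'
from bench import bot, eyes
import cv2,numpy as np
np.set_printoptions(precision=4,suppress=True)
s=bot.sense(); print(s)
for n in ("scene","top"):
    im=eyes.grab_frame(n); cv2.imwrite(f"pics/{n}0.png",im[:,:,::-1]); print(n,eyes.calibration(n))
print(eyes.calibration("wrist"))
E
```

```text
{'clock': 0.0, 'joint_positions': array([61.5245, 30.7785, -0.2555, 88.1705,  0.1503, 61.1514, -4.0794]), 'qd': array([ 0.0295, -0.0578, -0.0076, -0.0196, -0.0346, -0.0365,  0.0404]), 'joint_torque': array([  0.    , -57.0979,   0.9907, -25.1604,  -0.0562,   0.0178,
         0.0002]), 'position': array([ 0.2712, -0.5901,  0.2378]), 'ee_rot': array([[ 0.9086,  0.4177, -0.0009],
       [ 0.4177, -0.9086,  0.0015],
       [-0.0001, -0.0017, -1.    ]]), 'contact_force': array([-0.2459, -0.8091,  0.3189]), 'torque': array([-0.0549,  0.0076,  0.0298]), 'finger_gap': 0.08838989232687199}
scene {'intrinsics': array([[364.53  ,   0.    , 252.8432],
       [  0.    , 364.53  , 196.0554],
       [  0.    ,   0.    ,   1.    ]]), 'eye': array([1.168 , 0.1874, 0.6983]), 'rotation': array([[-0.1443, -0.6592,  0.7379],
       [ 0.9894, -0.0823,  0.1199],
       [-0.0183,  0.7474,  0.6641]])}
top {'intrinsics': array([[357.9505,   0.    , 257.6813],
       [  0.    , 357.9505, 189.0675],
       [  0.    ,   0.    ,   1.    ]]), 'eye': array([0.3716, 0.0949, 1.086 ]), 'rotation': array([[-0.0071,  0.9903, -0.1388],
       [-0.9996, -0.0034,  0.0269],
       [ 0.0261,  0.1389,  0.99  ]])}
{'intrinsics': array([[281.0272,   0.    , 252.5567],
       [  0.    , 281.0272, 193.2344],
       [  0.    ,   0.    ,   1.    ]]), 'mount': array([[ 0.0004,  0.9614,  0.2751,  0.0693],
       [ 1.    , -0.0002, -0.0009,  0.    ],
       [-0.0008,  0.2751, -0.9614, -0.1465],
       [ 0.    ,  0.    ,  0.    ,  1.    ]])}
```

View pics/scene0.png

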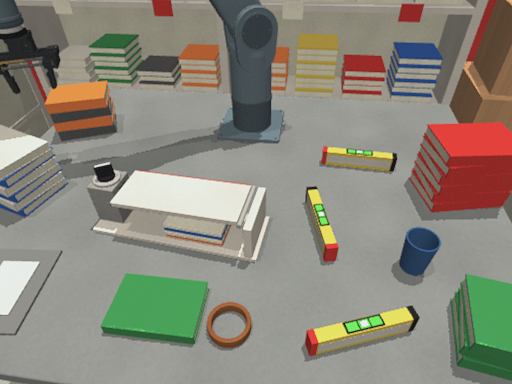

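View pics/top0.png

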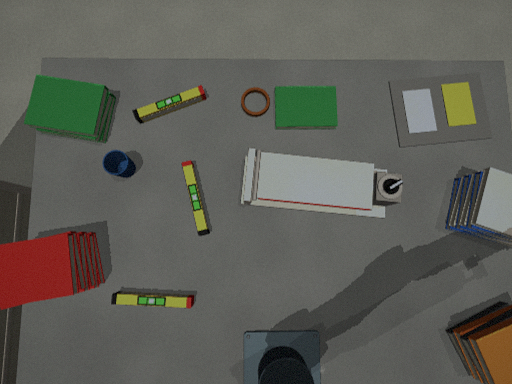

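The scene picture shows three yellow levels: (358,158), (320,222) and (362,330). In the top picture they are at (153,300), (196,197) and (170,103). The top picture's right is the robot's right, so (196,197) fits; I'll confirm it with a measurement and a crop.

```bash
cat > h.py <<'E'
from bench import bot, eyes
import cv2,numpy as np
np.set_printoptions(precision=4,suppress=True)
def cam(n,s=None):
    c=eyes.calibration(n);K=c['intrinsics']
    if n=='wrist':
        s=s or bot.sense();T=np.eye(4);T[:3,:3]=s['ee_rot'];T[:3,3]=s['position'];M=T@c['mount'];return K,M[:3,:3],M[:3,3]
    return K,c['rotation'],c['eye']
def pt(C,px,z):
    K,R,e=C;px=np.atleast_2d(np.array(px,float))
    d=np.c_[(px[:,0]-K[0,2])/K[0,0],-(px[:,1]-K[1,2])/K[1,1],-np.ones(len(px))]@R.T
    return e+d*((z-e[2])/d[:,2])[:,None]
def proj(C,P):
    K,R,e=C;p=(np.atleast_2d(P)-e)@R
    return np.c_[K[0,2]+K[0,0]*p[:,0]/-p[:,2],K[1,2]-K[1,1]*p[:,1]/-p[:,2]]
def tri(C1,p1,C2,p2):
    A=[];b=[]
    for (C,p) in ((C1,p1),(C2,p2)):
        e=C[2];d=pt(C,p,e[2]-1)[0]-e;d/=np.linalg.norm(d);Q=np.eye(3)-np.outer(d,d);A.append(Q);b.append(Q@e)
    A=np.vstack(A);b=np.hstack(b);x=np.linalg.lstsq(A,b,rcond=None)[0];return x,np.linalg.norm(A@x-b)
def rel(Rt,pt_,s=None):
    from scipy.spatial.transform import Rotation as Ro
    s=s or bot.sense();R=s['ee_rot'];return (R.T@(np.array(pt_)-s['position']))*100, Ro.from_matrix(R.T@Rt).as_rotvec(degrees=True)
def save(n,name,box=None,k=1):
    s=bot.sense();im=eyes.grab_frame(n);o=im[:,:,::-1]
    if box: o=o[box[1]:box[3],box[0]:box[2]]
    cv2.imwrite('pics/'+name,cv2.resize(o,None,fx=k,fy=k,interpolation=cv2.INTER_CUBIC));return s,im
E
python3 - <<'E'
from h import *
T=cam('top')
print(pt(T,[(196,197),(170,103),(153,300)],0.05))
im=cv2.imread('pics/top0.png')
a=cv2.resize(im[150:245,170:230],None,fx=6,fy=6,interpolation=cv2.INTER_CUBIC)[:590]
cv2.imwrite('pics/c1.png',a)
a=cv2.resize(im[140:225,235:410],None,fx=4.5,fy=4.5,interpolation=cv2.INTER_CUBIC);cv2.imwrite('pics/c2.png',a)
im=cv2.imread('pics/scene0.png')
a=cv2.resize(im[155:265,80:280],None,fx=4,fy=4,interpolation=cv2.INTER_CUBIC);cv2.imwrite('pics/c3.png',a)
E
```

```text
[[0.4942 0.246  0.05  ]
 [0.779  0.3286 0.05  ]
 [0.2063 0.3603 0.05  ]]
```

View pics/c1.png

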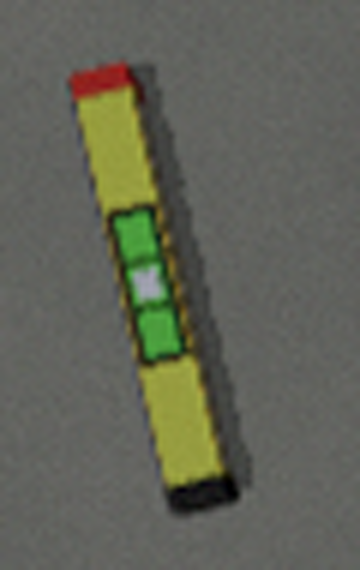

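View pics/c2.png

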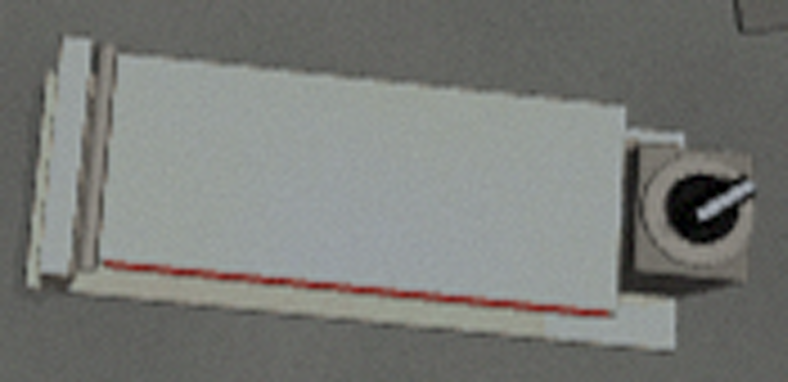

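View pics/c3.png

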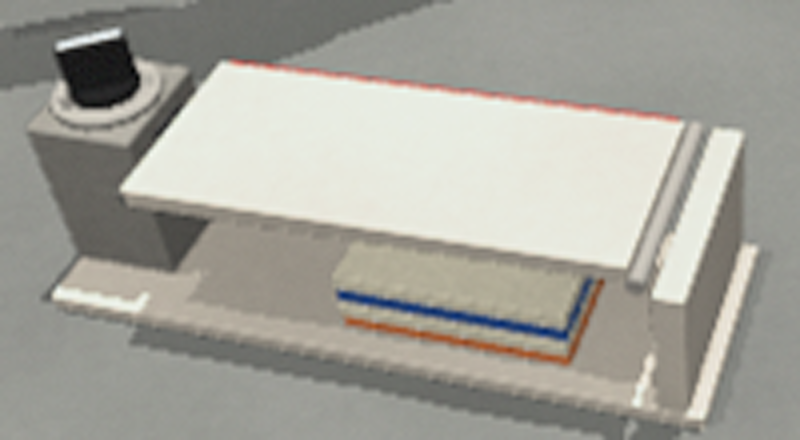

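```bash
python3 - <<'E'
from h import *
T=cam('top');S=cam('scene')
f=lambda p,o,k:np.array(p)/k+np.array(o)
e=pt(T,f([(103,80),(203,497)],(170,150),6),.05);print('level ends',e,e.mean(0),np.linalg.norm(e[0]-e[1]),np.degrees(np.arctan2(*(e[0]-e[1])[1::-1])))
c=pt(T,f([(118,55),(105,263),(625,107),(611,313)],(235,140),4.5),.12);print(c,c.mean(0))
u=(c[0]+c[1]-c[2]-c[3])/2;print(np.linalg.norm(u),np.degrees(np.arctan2(u[1],u[0])))
sc=f([(643,260),(683,120),(122,190),(225,62)],(80,155),4)
tc=f([(118,55),(105,263),(625,107),(611,313)],(235,140),4.5)
for a,b in zip(tc,sc):print(tri(T,a,S,b))
print('knob',tri(T,f((726,200),(235,140),4.5),S,f((90,40),(80,155),4)))
E
```

```text
level ends [[0.5939 0.2735 0.05  ]
 [0.3908 0.2219 0.05  ]] [0.4924 0.2477 0.05  ] 0.20950996952735168 14.252315373764839
[[ 0.6099  0.0582  0.12  ]
 [ 0.4813  0.0671  0.12  ]
 [ 0.5769 -0.2547  0.12  ]
 [ 0.4496 -0.2394  0.12  ]] [ 0.5294 -0.0922  0.12  ]
0.31137783978367783 84.02506472251171
(array([0.609 , 0.063 , 0.1205]), np.float64(0.006930684496175332))
(array([0.4814, 0.0691, 0.1165]), np.float64(0.0029856160125753734))
(array([ 0.5788, -0.2576,  0.109 ]), np.float64(0.001425681611547901))
(array([ 0.4504, -0.2429,  0.1091]), np.float64(0.00042974739507335984))
knob (array([ 0.5109, -0.2925,  0.1681]), np.float64(0.001720411881524398))
```

The crop shows the level with its red cap at top pixel (187,163), its black cap at (204,232) and the bubble centred. At y=0.247 it is the rightmost of the three, so it is the one meant. Next I'll move above it.

```bash
cat >> h.py <<'E'
def Rh(deg):
    a=np.radians(deg);x=np.array([np.cos(a),np.sin(a),0]);z=np.array([0,0,-1.]);return np.c_[x,np.cross(z,x),z]
def go(p,deg):
    t,r=rel(Rh(deg),p);print('shift cm',t,'rotvec',r)
E
python3 -c "
from h import *
go([.44,-.1,.26],14.25)
go([.48,.245,.24],14.25)"
```

```text
shift cm [ 35.8078 -37.4852  -2.1527] rotvec [-0.0874  0.0146 10.4394]
shift cm [ 53.853  -67.1575  -0.1091] rotvec [-0.0874  0.0146 10.4394]
```

```bash
python3 -m crank '[[36,-37.5,-2,0,0,10.4],[36,-37.5,-2,0,0,10.4],[36,-37.5,-2,0,0,10.4],[36,-37.5,-2,0,0,10.4],[36,-37.5,-2,0,0,10.4],[36,-37.5,-2,0,0,10.4],[36,-37.5,-2,0,0,10.4],[36,-37.5,-2,0,0,10.4],[36,-37.5,-2,0,0,10.4],[53.8,-67.2,0,0,0,10.4],[53.8,-67.2,0,0,0,10.4],[53.8,-67.2,0,0,0,10.4],[53.8,-67.2,0,0,0,10.4],[53.8,-67.2,0,0,0,10.4],[53.8,-67.2,0,0,0,10.4],[53.8,-67.2,0,0,0,10.4],[53.8,-67.2,0,0,0,10.4],[53.8,-67.2,0,0,0,10.4]]' 70
python3 - <<'E'
from h import *
s,im=save('wrist','w1.png'); print(s['joint_positions'])
C=cam('wrist',s);print(proj(C,[[.492,.248,.05]]))
E
```

```text
clock: 2.35
position: [0.4796, 0.2434, 0.2388]
ee_rot: [[0.97, 0.245, -0.001], [0.245, -0.97, 0.0], [-0.001, -0.001, -1.0]]
contact_force: [-0.4, -0.3, -0.1]
finger_gap: 0.0616
[ -12.5642   21.7137  -24.0356  104.1008   10.3754   56.3764 -116.7093]
[[250.9509 161.4083]]
```

View pics/w1.png

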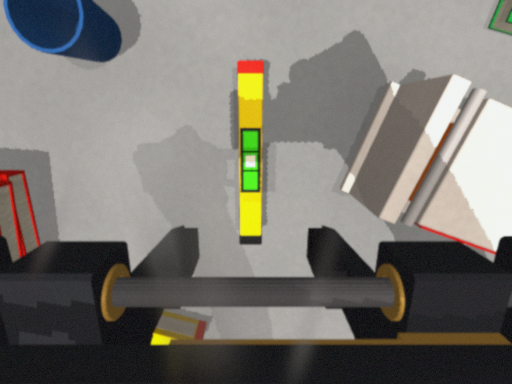

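The wrist picture shows the level standing between the fingers, with its red end at (251,61), black end at (250,243) and vial middle at (251,160). That agrees with the estimate.

```bash
python3 - <<'E'
from h import *
C=cam('wrist')
p=pt(C,[(251,160),(251,61),(250,242)],.05);d=p[1]-p[2];print(p,np.linalg.norm(d),np.degrees(np.arctan2(d[1],d[0])))
h=np.degrees(np.arctan2(d[1],d[0])); go([*p[0][:2],.016],h)
E
```

```text
[[0.4937 0.2486 0.05  ]
 [0.5994 0.2751 0.05  ]
 [0.3889 0.2236 0.05  ]] 0.2167662888245542 13.751927235862649
shift cm [ 1.4967 -0.1263 22.2942] rotvec [-0.0384  0.0273  0.4085]
```

```bash
python3 -m crank '[[1.5,-0.15,6,0,0,0.4],[1.5,-0.15,12,0,0,0.4],[1.5,-0.15,17,0,0,0.4],[1.5,-0.15,21,0,0,0.4],[1.5,-0.15,22.3,0,0,0.4],[1.5,-0.15,22.3,0,0,0.4],[1.5,-0.15,22.3,0,0,0.4]]' 70
python3 -m crank '[[0,0,0,0,0,0],[0,0,0,0,0,0],[0,0,0,0,0,0],[0,0,0,0,0,0],[0,0,0,0,0,0],[0,0,0,0,0,0]]' 15 25
python3 - <<'E'
from h import *
s,im=save('wrist','w2.png'); print(s['joint_positions'])
go([.485,.22,.25],14);go([.53,-.092,.25],84);go([.53,-.092,.14],84)
E
```

```text
clock: 3.28
position: [0.495, 0.2493, 0.0176]
ee_rot: [[0.971, 0.237, 0.002], [0.237, -0.971, 0.002], [0.002, -0.001, -1.0]]
contact_force: [0.2, -0.2, 0.9]
finger_gap: 0.0617
clock: 4.03
position: [0.4951, 0.2497, 0.0179]
ee_rot: [[0.971, 0.238, 0.002], [0.238, -0.971, 0.002], [0.003, -0.002, -1.0]]
contact_force: [-0.9, 0.7, 4.9]
finger_gap: 0.0278
[ -18.5654   41.7045  -16.8539  108.5533   20.9197   32.5498 -125.3795]
shift cm [ -1.6198   2.6033 -23.2223] rotvec [-0.0959 -0.154  -0.2492]
shift cm [ -4.665   33.9786 -23.2832] rotvec [  0.0105  -0.193  -70.2491]
shift cm [ -4.6945  33.9971 -12.2832] rotvec [  0.0105  -0.193  -70.2491]
```

View pics/w2.png

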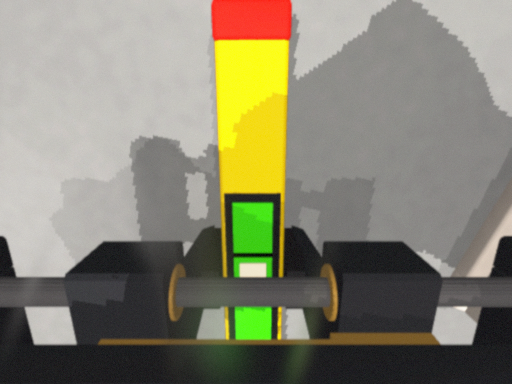

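The picture shows the jaws shut on the level's middle (gap 27.8 mm), with the vial between them at (252,270). Next: lift, then turn over towards the shelf.

```bash
python3 -m crank '[[0,0,-3,0,0,0],[0,0,-8,0,0,0],[0,0,-14,0,0,0],[-1,5,-19,0,0,-8],[-2,10,-22,0,-0.2,-18],[-3,16,-23,0,-0.2,-28],[-4,22,-23,0,-0.2,-38],[-4.7,28,-23,0,-0.2,-48],[-4.7,34,-23.3,0,-0.2,-58],[-4.7,34,-23.3,0,-0.2,-68],[-4.7,34,-23.3,0,-0.2,-70.2],[-4.7,34,-23.3,0,-0.2,-70.2],[-4.7,34,-23.3,0,-0.2,-70.2],[-4.7,34,-23.3,0,-0.2,-70.2],[-4.7,34,-23.3,0,-0.2,-70.2]]'
python3 - <<'E'
from h import *
s,im=save('wrist','w3.png'); print(s['joint_positions'])
save('top','t3.png'); save('scene','s3.png')
E
```

```text
clock: 5.95
position: [0.5297, -0.092, 0.2502]
ee_rot: [[0.105, 0.994, 0.0], [0.994, -0.105, -0.0], [-0.0, 0.0, -1.0]]
contact_force: [-0.5, 1.1, -4.3]
finger_gap: 0.0273
[ 31.0215  22.3804 -32.883  103.1108  14.0373  58.5897 -13.3051]
```

View pics/w3.png

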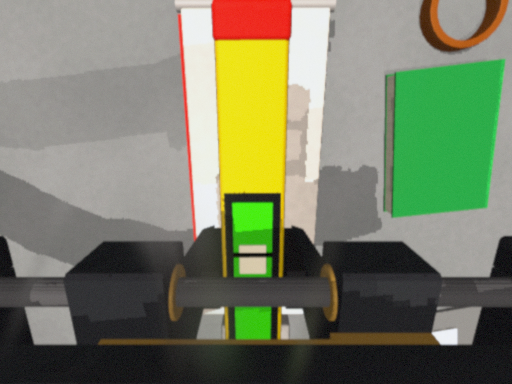

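View pics/s3.png

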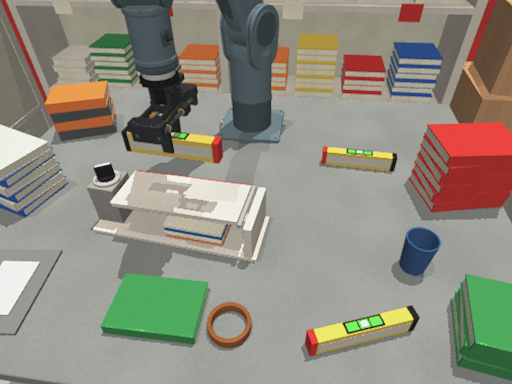

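The wrist picture shows the level held over the shelf. The shelf's red-strip edge runs from (181,14) to (195,238), and its far edge from about (329,14) to (316,238). I'll get the midline from these edges.

```bash
python3 - <<'E'
from h import *
C=cam('wrist')
a=cv2.imread('pics/w3.png')[0:250,160:350];cv2.imwrite('pics/w3c.png',cv2.resize(a,None,fx=2.4,fy=2.4))
for z in(.119,):
  p=pt(C,[(181,14),(329,14)],z);q=pt(C,[(195,238),(316,238)],z)
  print(p,q,np.linalg.norm(p[0]-p[1]),np.linalg.norm(q[0]-q[1]))
  for i in (0,1):
    d=p[i]-q[i];print(np.degrees(np.arctan2(d[1],d[0])))
E
```

```text
[[0.4828 0.066  0.119 ]
 [0.6107 0.0525 0.119 ]] [[ 0.4607 -0.1451  0.119 ]
 [ 0.5903 -0.1587  0.119 ]] 0.12860569682322345 0.13034138118090993
84.03072353663248
84.49934964179938
```

View pics/w3c.png

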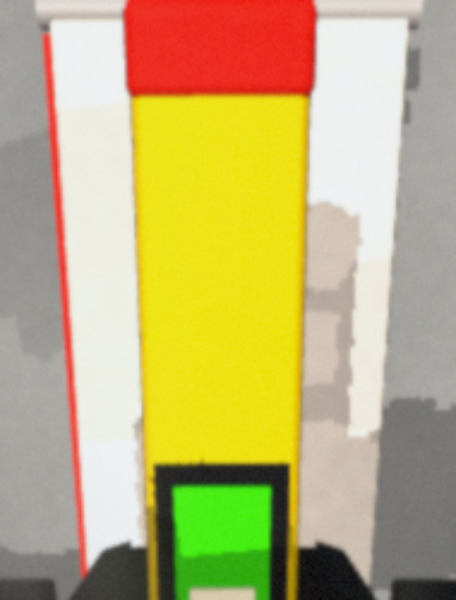

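```bash
python3 - <<'E'
import cv2
a=cv2.imread('pics/t3.png')[130:230,230:420];cv2.imwrite('pics/t3c.png',cv2.resize(a,None,fx=4.2,fy=4.2,interpolation=cv2.INTER_CUBIC))
E
```

```text
(no output)
```

View pics/t3c.png

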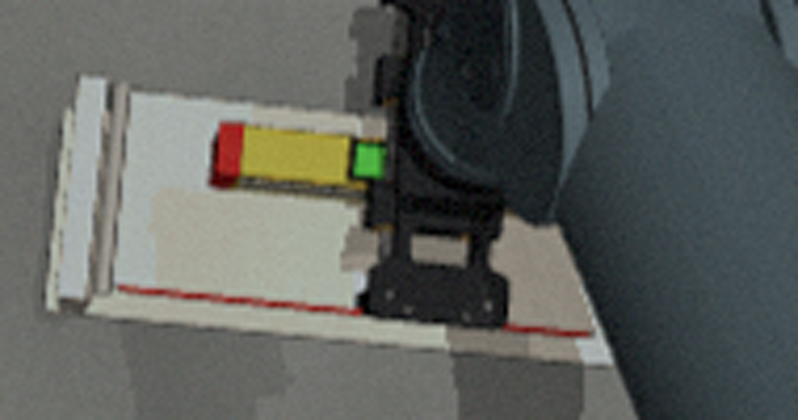

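```bash
python3 -c "
from h import *
go([.531,-.093,.14],84.2)"
python3 -m crank '[[-0.1,0.1,4,0,0.6,-0.2],[-0.1,0.1,7,0,1.3,-0.2],[-0.1,0.1,9,0,1.3,-0.2],[-0.1,0.1,10.5,0,1.3,-0.2],[-0.1,0.1,10.8,0,1.3,-0.2],[-0.1,0.1,10.8,0,1.3,-0.2],[-0.1,0.1,10.8,0,1.3,-0.2]]'
python3 - <<'E'
from h import *
save('scene','s4.png',(70,110,290,270),3.6)
E
```

```text
shift cm [-0.0669  0.1368 11.021 ] rotvec [ 0.0074  0.0149 -0.2421]
clock: 6.98
position: [0.5313, -0.0933, 0.143]
ee_rot: [[0.102, 0.995, 0.004], [0.995, -0.102, 0.022], [0.022, 0.002, -1.0]]
contact_force: [-0.2, -0.0, -3.8]
finger_gap: 0.0275
```

View pics/s4.png

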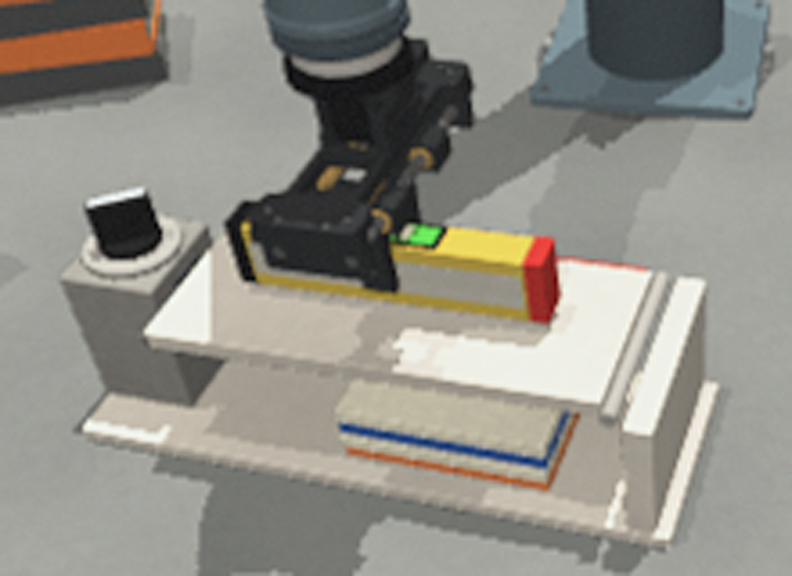

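The picture shows the level a few millimetres above the shelf and aligned with it. I'll lower it in small steps until it touches.

```bash
python3 -m crank '[[0,0,0.3,0,0,0],[0,0,0.5,0,0,0],[0,0,0.7,0,0,0],[0,0,0.7,0,0,0]]'
python3 -m crank '[[0,0,0.15,0,0,0],[0,0,0.3,0,0,0],[0,0,0.3,0,0,0]]'
```

```text
clock: 7.52
position: [0.531, -0.0932, 0.1358]
ee_rot: [[0.102, 0.995, 0.003], [0.995, -0.102, 0.022], [0.022, 0.001, -1.0]]
contact_force: [-1.4, -0.3, -4.5]
finger_gap: 0.0279
clock: 7.9
position: [0.5312, -0.0932, 0.134]
ee_rot: [[0.102, 0.995, 0.003], [0.995, -0.102, 0.021], [0.022, 0.001, -1.0]]
contact_force: [-4.0, 0.4, 10.3]
finger_gap: 0.028
```

Contact at +10 N upwards (from −4 N). Now I'll release and back off.

```bash
python3 -m crank '[[0,0,-0.1,0,0,0],[0,0,-0.1,0,0,0],[0,0,-0.1,0,0,0],[0,0,-0.1,0,0,0]]' 65
python3 -m crank '[[0,0,-4,0,-0.6,0],[0,0,-9,0,-1.3,0],[0,0,-14,0,-1.3,0],[0,0,-16,0,-1.3,0],[0,0,-16,0,-1.3,0],[0,0,-16,0,-1.3,0]]'
python3 - <<'E'
from h import *
save('wrist','w5.png');save('scene','s5.png',(70,110,290,270),3.6)
E
```

```text
clock: 8.4
position: [0.5312, -0.0932, 0.1349]
ee_rot: [[0.102, 0.995, 0.003], [0.995, -0.102, 0.021], [0.022, 0.001, -1.0]]
contact_force: [1.6, 0.6, -0.6]
finger_gap: 0.0572
clock: 9.15
position: [0.5299, -0.0967, 0.2936]
ee_rot: [[0.102, 0.995, -0.001], [0.995, -0.102, -0.001], [-0.001, -0.001, -1.0]]
contact_force: [-0.2, 0.6, -1.1]
finger_gap: 0.057
```

View pics/w5.png

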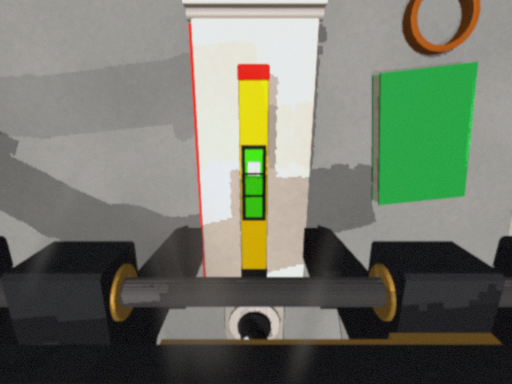

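View pics/s5.png

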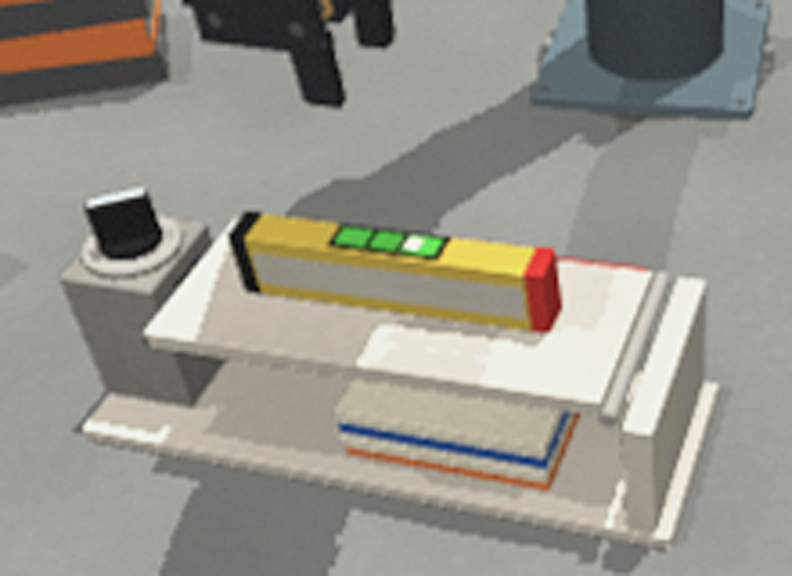

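The wrist picture shows the level upright and centred across the shelf. The bubble at (253,167) is off towards the red end, as expected. Now over the knob.

```bash
python3 -c "
from h import *
go([.50,-.30,.27],119)"

```

```text
shift cm [-20.5444  -0.8974   2.3581] rotvec [ -0.0855   0.023  -34.8436]
```

```bash
python3 -m crank '[[-6,-0.9,0,0,0,-10],[-12,-0.9,1,0,0,-20],[-17,-0.9,2,0,0,-30],[-20.5,-0.9,2.4,0,0,-34.8],[-20.5,-0.9,2.4,0,0,-34.8],[-20.5,-0.9,2.4,0,0,-34.8],[-20.5,-0.9,2.4,0,0,-34.8]]' 55
python3 - <<'E'
from h import *
s,_=save('wrist','w6.png');save('scene','s6.png',(70,110,290,270),3.6);print(s['joint_positions'])
E
```

```text
clock: 10.12
position: [0.5005, -0.2978, 0.2696]
ee_rot: [[-0.486, 0.874, -0.001], [0.874, 0.486, -0.0], [0.001, -0.001, -1.0]]
contact_force: [-0.2, 0.7, -0.4]
finger_gap: 0.0488
[ 52.2877  26.3265 -35.0843  95.2509  16.5498  63.7533  41.6644]
```

View pics/w6.png

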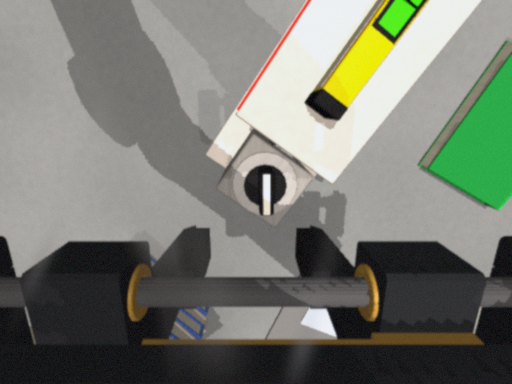

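View pics/s6.png

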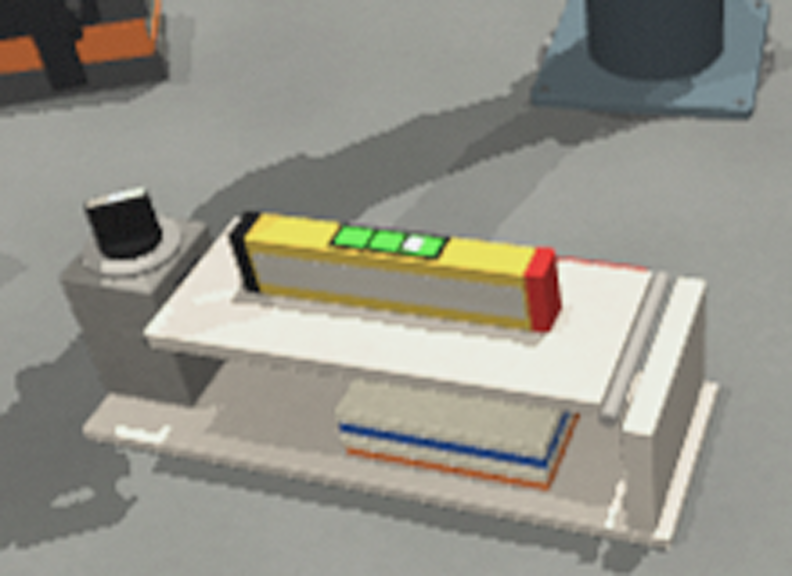

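The wrist picture shows the stripe of the knob's bar running from (267,174) to (267,214), almost vertical, so the jaws already sit across it. I'll measure its centre.

```bash
python3 - <<'E'
from h import *
C=cam('wrist')
for z in (.165,.172): print(pt(C,[(267,174),(267,214),(267,194)],z))
# tri: wrist stripe centre vs scene stripe centre
S=cam('scene');print(tri(C,(267,194),S,(117.5/3.6+70,195/3.6+110)))
p=pt(C,[(267,174),(267,214)],.168);d=p[0]-p[1];print(np.linalg.norm(d),np.degrees(np.arctan2(d[1],d[0])))
m=p.mean(0);go([m[0],m[1],.168-.007-.019],np.degrees(np.arctan2(d[1],d[0])))
E
```

```text
[[ 0.5024 -0.2778  0.165 ]
 [ 0.5217 -0.3114  0.165 ]
 [ 0.5118 -0.2943  0.165 ]]
[[ 0.5013 -0.2767  0.172 ]
 [ 0.5201 -0.3093  0.172 ]
 [ 0.5105 -0.2927  0.172 ]]
(array([ 0.5103, -0.2919,  0.17  ]), np.float64(0.0018281224898423233))
0.03830820166940834 119.89384071499708
shift cm [-0.1524  1.1934 12.7741] rotvec [-0.0779 -0.0023 -0.8348]
```

```bash
python3 -m crank '[[-0.15,1.2,4,0,0,-0.6],[-0.15,1.2,8,0,0,-0.6],[-0.15,1.2,11,0,0,-0.6],[-0.15,1.2,12.4,0,0,-0.6],[-0.15,1.2,12.4,0,0,-0.6],[-0.15,1.2,12.4,0,0,-0.6]]' 55
python3 -m crank '[[0,0,0,0,0,0],[0,0,0,0,0,0],[0,0,0,0,0,0],[0,0,0,0,0,0],[0,0,0,0,0,0]]' 5 25
python3 - <<'E'
from h import *
s,_=save('wrist','w7.png');print(s['joint_positions'],s['torque'])
s,_=save('scene','s7.png',(70,110,290,270),3.6)
E
```

```text
clock: 10.98
position: [0.5125, -0.2942, 0.1471]
ee_rot: [[-0.495, 0.869, 0.001], [0.869, 0.495, -0.002], [-0.002, -0.0, -1.0]]
contact_force: [-0.2, -0.8, -0.1]
finger_gap: 0.0484
clock: 11.6
position: [0.5126, -0.2941, 0.1472]
ee_rot: [[-0.495, 0.869, 0.001], [0.869, 0.495, -0.002], [-0.002, -0.0, -1.0]]
contact_force: [0.2, -0.3, 0.8]
finger_gap: 0.0139
[ 48.4868  35.1574 -31.7247 100.1744  22.9827  51.1416  36.4763] [-0.0295 -0.1205  0.1198]
```

View pics/w7.png

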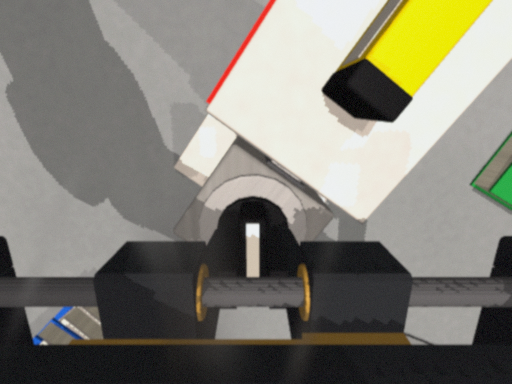

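View pics/s7.png

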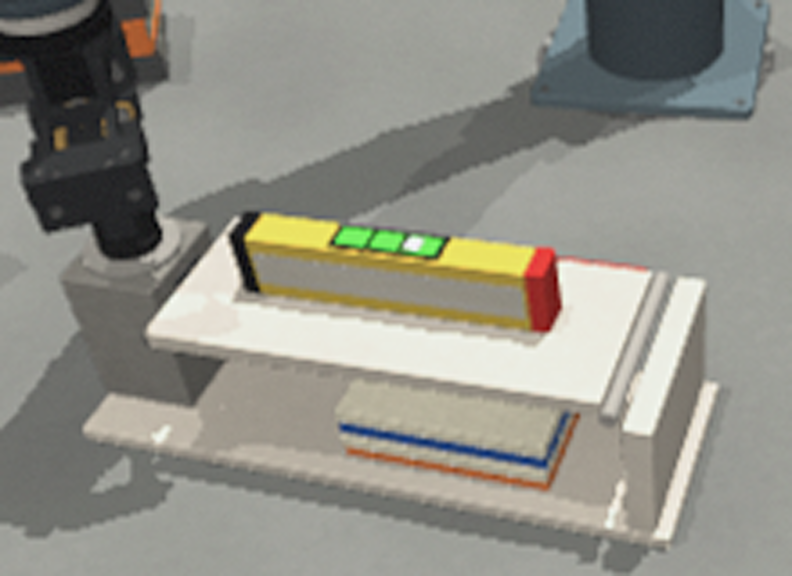

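The wrist picture shows the bar gripped between the pads (gap 13.9 mm). In the scene crop the bubble at (414,244) is about 19 mm off the vial's middle (386), which is about 2.0 rad of knob turn. First turn: 90°.

```bash
python3 -m crank '[[0,0,0,0,0,9],[0,0,0,0,0,18],[0,0,0,0,0,27],[0,0,0,0,0,36],[0,0,0,0,0,45],[0,0,0,0,0,54],[0,0,0,0,0,63],[0,0,0,0,0,72],[0,0,0,0,0,81],[0,0,0,0,0,90],[0,0,0,0,0,90],[0,0,0,0,0,90]]'
python3 -m crank '[[0,0,0,0,0,0],[0,0,0,0,0,0],[0,0,0,0,0,0],[0,0,0,0,0,0],[0,0,0,0,0,0],[0,0,0,0,0,0],[0,0,0,0,0,0],[0,0,0,0,0,0],[0,0,0,0,0,0],[0,0,0,0,0,0],[0,0,0,0,0,0],[0,0,0,0,0,0],[0,0,0,0,0,0],[0,0,0,0,0,0],[0,0,0,0,0,0],[0,0,0,0,0,0]]'
python3 - <<'E'
from h import *
s,im=save('scene','s8.png',(150,160,215,190),12);print(s['joint_positions'],s['torque'])
cv2.imwrite('pics/s8w.png',im[:,:,::-1]);
s,_=save('top','t8.png',(260,140,420,230),4.8)
E
```

```text
clock: 13.2
position: [0.5101, -0.2935, 0.1472]
ee_rot: [[0.869, 0.494, -0.004], [0.494, -0.869, -0.0], [-0.004, -0.002, -1.0]]
contact_force: [-7.9, 2.0, 8.3]
finger_gap: 0.0136
clock: 15.2
position: [0.5101, -0.2935, 0.1472]
ee_rot: [[0.869, 0.494, -0.004], [0.494, -0.869, -0.0], [-0.004, -0.002, -1.0]]
contact_force: [-2.7, 1.2, 4.6]
finger_gap: 0.0138
[ 33.0598  31.7137 -10.2349 101.2591   7.3917  47.8987 -41.0357] [ 0.2149  0.6411 -0.0712]
```

View pics/s8.png

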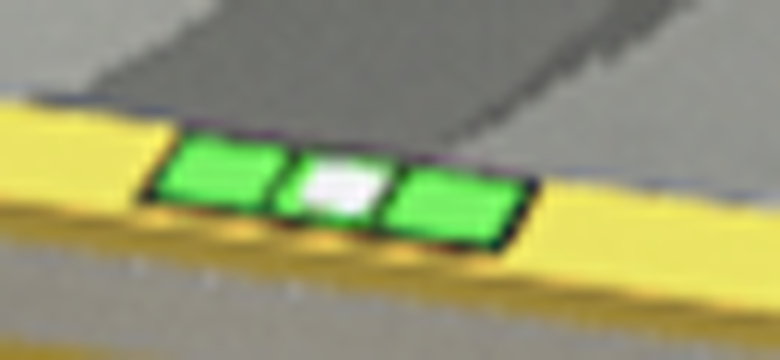

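View pics/t8.png

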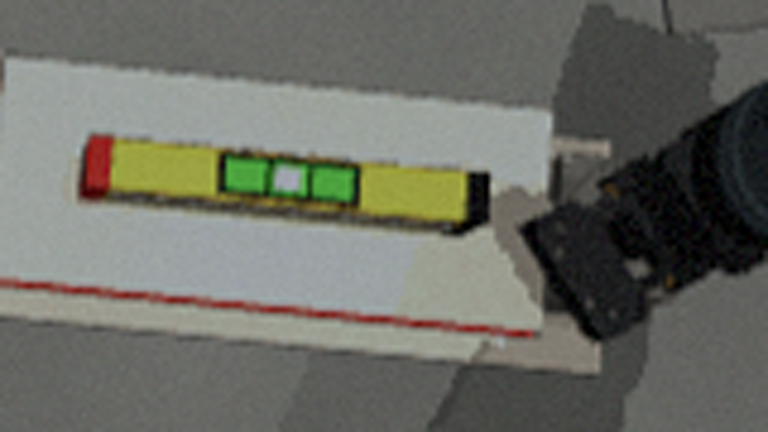

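The scene crop shows the lines at x≈282 and 389 and the bubble at about 344, so it is about 1.8 mm towards the red cap. I'll turn 9° more and let it settle.

```bash
python3 -m crank '[[0,0,0,0,0,5],[0,0,0,0,0,9],[0,0,0,0,0,9],[0,0,0,0,0,9],[0,0,0,0,0,9],[0,0,0,0,0,9],[0,0,0,0,0,9],[0,0,0,0,0,9],[0,0,0,0,0,9],[0,0,0,0,0,9],[0,0,0,0,0,9],[0,0,0,0,0,9],[0,0,0,0,0,9],[0,0,0,0,0,9],[0,0,0,0,0,9],[0,0,0,0,0,9],[0,0,0,0,0,9],[0,0,0,0,0,9],[0,0,0,0,0,9],[0,0,0,0,0,9]]'
python3 - <<'E'
from h import *
s,im=save('scene','s9.png',(150,160,215,190),12)
E
```

```text
clock: 17.8
position: [0.5099, -0.2932, 0.1472]
ee_rot: [[0.936, 0.353, -0.005], [0.353, -0.936, 0.0], [-0.004, -0.002, -1.0]]
contact_force: [-2.2, 1.2, 4.7]
finger_gap: 0.0136
```

View pics/s9.png

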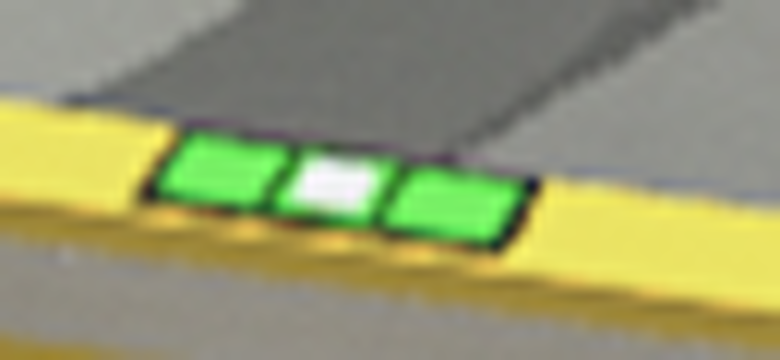

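The bubble is now at about 336, exactly between the lines. I'll let go of the knob and rise.

```bash
python3 -m crank '[[0,0,0,0,0,0],[0,0,0,0,0,0],[0,0,0,0,0,0],[0,0,0,0,0,0]]' 55
python3 -m crank '[[0,0,-4,0,0,0],[0,0,-9,0,0,0],[0,0,-13,0,0,0],[0,0,-13,0,0,0]]'
python3 -c "
from h import *
go([.53,-.093,.28],-6)"
```

```text
clock: 18.35
position: [0.51, -0.2932, 0.1471]
ee_rot: [[0.936, 0.353, -0.005], [0.353, -0.936, 0.0], [-0.004, -0.002, -1.0]]
contact_force: [-0.6, 0.3, -0.9]
finger_gap: 0.048
clock: 18.85
position: [0.5125, -0.2942, 0.2806]
ee_rot: [[0.936, 0.352, 0.001], [0.352, -0.936, -0.003], [0.0, 0.003, -1.0]]
contact_force: [0.4, -0.6, -0.9]
finger_gap: 0.0484
shift cm [  8.7271 -18.2109   0.003 ] rotvec [ 0.1865 -0.0606 26.6362]
```

```bash
python3 -m crank '[[3,-6,0,0.2,0,9],[6,-12,0,0.2,0,18],[8.7,-18.2,0,0.2,0,26.6],[8.7,-18.2,0,0.2,0,26.6],[8.7,-18.2,0,0.2,0,26.6],[8.7,-18.2,0,0.2,0,26.6],[8.7,-18.2,0,0.2,0,26.6]]' 100
python3 - <<'E'
from h import *
s,im=save('wrist','w10.png');print(s['joint_positions'],s['finger_gap'])
save('scene','s10.png',(150,160,215,190),12)
E
```

```text
clock: 19.73
position: [0.5295, -0.0952, 0.2798]
ee_rot: [[0.994, -0.107, 0.001], [-0.107, -0.994, -0.0], [0.001, 0.0, -1.0]]
contact_force: [-0.3, -0.2, -0.3]
finger_gap: 0.0881
[ 12.5791  17.5912  -8.8568 102.2716   3.0761  60.3399 -93.5133] 0.08809522875774628
```

View pics/w10.png

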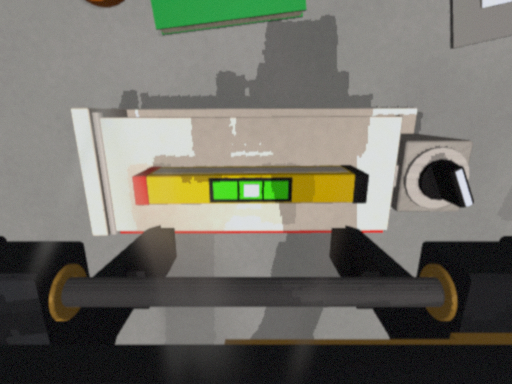

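View pics/s10.png

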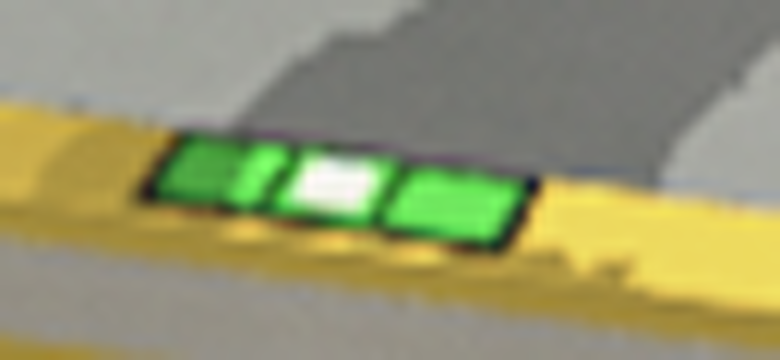

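The wrist picture shows the vial middle at (251,190) with the bubble centred, and the level along the middle of the shelf. The scene view agrees (bubble ≈336). I'll compute the press pose.

```bash
python3 - <<'E'
from h import *
C=cam('wrist')
print(pt(C,[(110,175),(394,175),(252,116),(252,232)],.12))
p=pt(C,[(251,190),(135,190),(366,189)],.169);print(p, p[1:].mean(0))
d=p[1]-p[2];print(np.linalg.norm(d),np.degrees(np.arctan2(d[1],d[0])))
go([p[0][0],p[0][1],.18],np.degrees(np.arctan2(d[1],d[0]))-90)
E
```

```text
[[ 0.5495  0.0619  0.12  ]
 [ 0.5162 -0.2524  0.12  ]
 [ 0.5958 -0.1019  0.12  ]
 [ 0.4646 -0.0879  0.12  ]]
[[ 0.529  -0.0939  0.169 ]
 [ 0.5406  0.0156  0.169 ]
 [ 0.5185 -0.2025  0.169 ]] [ 0.5295 -0.0934  0.169 ]
0.2191911275020449 84.19566185700171
shift cm [-0.0776 -0.0529  9.9888] rotvec [-0.0126 -0.0447 -0.2691]
```

Level centre (0.529, −0.094) and shelf middle (0.531, −0.095) agree. I'll descend with the fingers open so that the tips land on the yellow on either side of the vial.

```bash
python3 -m crank '[[-0.05,-0.1,4,0,0,-0.2],[-0.05,-0.1,7,0,0,-0.2],[-0.05,-0.1,9,0,0,-0.2],[-0.05,-0.1,9.7,0,0,-0.2],[-0.05,-0.1,9.7,0,0,-0.2],[-0.05,-0.1,9.7,0,0,-0.2]]'
python3 - <<'E'
from h import *
s,im=save('wrist','w11.png');print(s['position'])
save('scene','s11.png',(70,110,290,270),3.6)
E
```

```text
clock: 20.58
position: [0.53, -0.0937, 0.1838]
ee_rot: [[0.995, -0.103, 0.002], [-0.103, -0.995, -0.0], [0.002, -0.0, -1.0]]
contact_force: [0.3, -0.4, 0.5]
finger_gap: 0.0884
[ 0.53   -0.0937  0.1838]
```

View pics/w11.png

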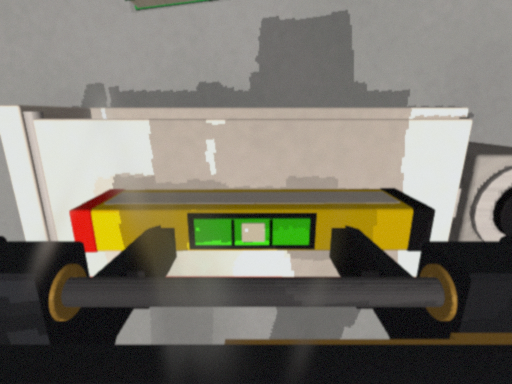

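View pics/s11.png

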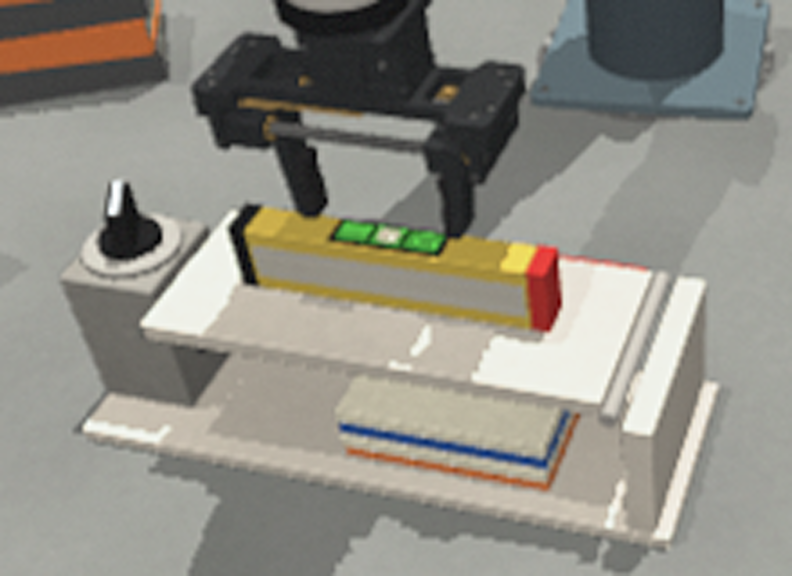

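The fingers straddle the vial: in the wrist view the vial at (252,232) lies between tips at about (160,240) and (345,240). Press down gently.

```bash
python3 -m crank '[[0,0,0.4,0,0,0],[0,0,0.8,0,0,0],[0,0,1.0,0,0,0],[0,0,1.1,0,0,0],[0,0,1.1,0,0,0]]'
python3 -m crank '[[0,0,0.1,0,0,0],[0,0,0.2,0,0,0],[0,0,0.2,0,0,0]]'
```

```text
clock: 21.3
position: [0.5299, -0.0935, 0.1727]
ee_rot: [[0.995, -0.102, 0.002], [-0.102, -0.995, -0.0], [0.002, -0.0, -1.0]]
contact_force: [0.8, -0.8, -0.2]
finger_gap: 0.0881
clock: 21.68
position: [0.53, -0.0935, 0.1707]
ee_rot: [[0.995, -0.102, 0.002], [-0.102, -0.995, -0.0], [0.002, -0.0, -1.0]]
contact_force: [0.4, 0.3, 1.5]
finger_gap: 0.0879
```

```bash
python3 -m crank '[[0,0,0.05,0,0,0],[0,0,0.1,0,0,0],[0,0,0.1,0,0,0]]'
python3 -m crank '[[0,0,0.05,0,0,0],[0,0,0.1,0,0,0],[0,0,0.1,0,0,0]]'
```

```text
clock: 22.05
position: [0.5301, -0.0936, 0.1706]
ee_rot: [[0.995, -0.103, 0.003], [-0.103, -0.995, -0.0], [0.003, 0.0, -1.0]]
contact_force: [-3.4, 0.1, 8.2]
finger_gap: 0.0884
clock: 22.42
position: [0.5301, -0.0936, 0.1706]
ee_rot: [[0.995, -0.103, 0.003], [-0.103, -0.995, -0.001], [0.003, 0.0, -1.0]]
contact_force: [-4.1, 1.4, 11.6]
finger_gap: 0.0882
```

```bash
python3 -m crank '[[0,0,0.1,0,0,0],[0,0,0.15,0,0,0],[0,0,0.2,0,0,0],[0,0,0.2,0,0,0],[0,0,0.2,0,0,0],[0,0,0.2,0,0,0],[0,0,0.2,0,0,0],[0,0,0.2,0,0,0]]'
```

```text
clock: 23.42
position: [0.5302, -0.0936, 0.1706]
ee_rot: [[0.995, -0.103, 0.003], [-0.103, -0.995, -0.001], [0.003, 0.001, -1.0]]
contact_force: [-7.3, 0.7, 19.1]
finger_gap: 0.0881
```

About 19 N down, with −7 N sideways. I'll ease the sideways part, then check the bubble.

```bash
python3 -m crank '[[-0.05,0,0.2,0,0,0],[-0.05,0,0.2,0,0,0],[-0.05,0,0.2,0,0,0],[-0.05,0,0.2,0,0,0],[-0.05,0,0.2,0,0,0],[-0.05,0,0.2,0,0,0],[-0.05,0,0.2,0,0,0],[-0.05,0,0.2,0,0,0],[-0.05,0,0.2,0,0,0],[-0.05,0,0.2,0,0,0],[-0.05,0,0.2,0,0,0],[-0.05,0,0.2,0,0,0],[-0.05,0,0.2,0,0,0],[-0.05,0,0.2,0,0,0],[-0.05,0,0.2,0,0,0],[-0.05,0,0.2,0,0,0]]'
python3 - <<'E'
from h import *
s,im=save('scene','s12.png',(150,160,215,190),12)
cv2.imwrite('pics/s12w.png',im[:,:,::-1])
save('wrist','w12.png',(130,150,380,300),3.2);print(bot.sense()['contact_force'])
E
```

```text
clock: 25.42
position: [0.5301, -0.0936, 0.1706]
ee_rot: [[0.995, -0.103, 0.004], [-0.103, -0.995, -0.001], [0.004, 0.001, -1.0]]
contact_force: [-6.7, 2.0, 19.2]
finger_gap: 0.0883
[-6.4424  1.2912 18.9774]
```

View pics/s12.png

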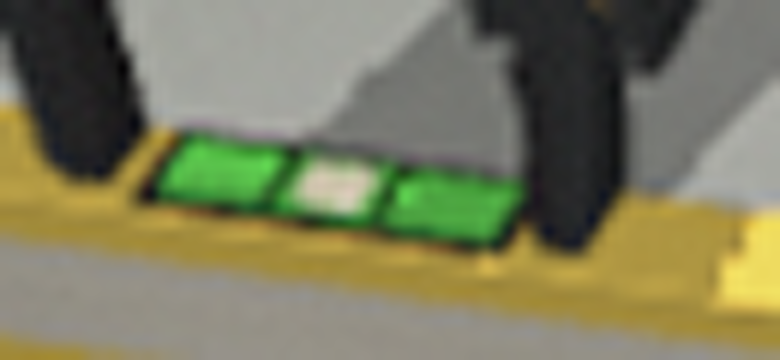

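View pics/w12.png

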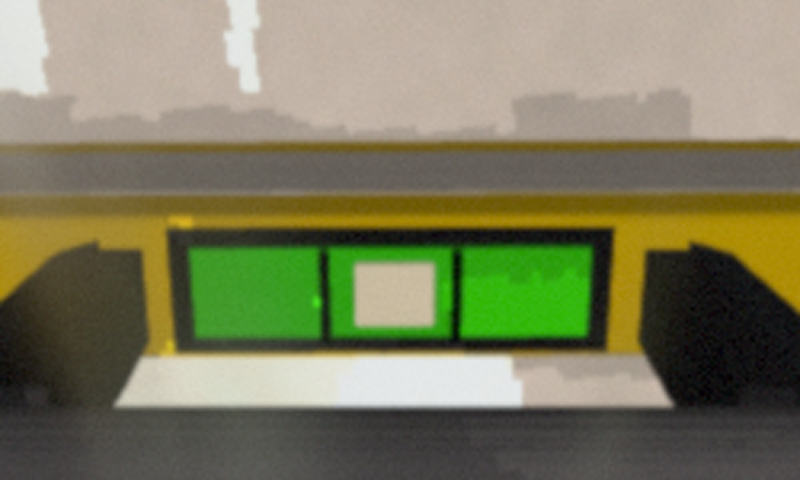

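View pics/s12w.png

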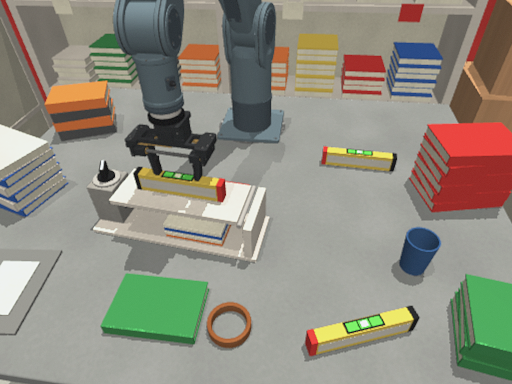

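Both views show the bubble between the lines: the wrist crop has lines at 323 and 457 and the bubble's middle at 394. Both fingertips are on the yellow, with a steady 19 N. The book, tape roll and cup have not moved.

```bash
python3 -c "
from bench import sign_off
print(sign_off())"
```

```text
the job is handed in; nothing more can be done
None
```

The job was handed in at about 25.5 s, with the fingers still pressing on the level and the bubble between the lines. No verdict was reported.

- **Placing:** I took the rightmost of the three levels (y ≈ 0.247). I set it upright along the middle of the shelf, red cap towards the hinge, and let go. By my measurement it sits within about 2 mm of the shelf's middle.
- **Levelling:** I turned the knob about 99° clockwise, which centred the bubble in the scene view. I then released the knob.
- **Pressing:** The open fingertips press on the yellow on either side of the vial with a steady 19 N.
- **Last checks:** The bubble's middle was less than 1 mm off centre in the wrist view and centred in the scene view. The book, tape roll and pen cup looked unmoved.
- **Not fixed:** A sideways force of about 6–7 N remained while pressing. I tried to ease it, but it hardly changed; the level did not visibly shift.

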